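# Clamp the doming block with strap and flange nut

### The arm

A 6-joint arm with a two-finger parallel gripper is mounted at the origin on the work surface. World frame = base frame: x ahead of the robot, y to its left, z up, the work surface at z = 0. Lengths are in m, angles in rad, forces in N, time in s.
With the tool pointing down it reaches from about 0.375 to 0.9 m from the base axis. Payload 3.1 kg.
Tool frame: the origin (TCP) lies at the very end of the fingers, on their centre line; the grasp point (between the pads) lies 19 mm behind it; z points along the fingers, y is the direction in which the jaws open and shut (so a half turn about z gives the same grasp; the last joint's range is limited). The gripper opens to 87 mm and grips with 3 to 60 N. Pads are 19 mm wide; open, the fingers measure 117 mm over their backs; the gripper's body (75 mm by 190 mm) begins 51 mm behind the grasp point.
Start: joints at [-0.178, 0.527, 1.433, -0, 1.181, -0.178], TCP at [0.625, 0, 0.223] pointing down, gripper open.
Joint ranges: [-3.08, 3.08], [-0.75, 2.2], [0.22, 2.44], [-1.43, 4.57], [0, 2.65], [-2.85, 2.85]. Speed limits (rad/s): [2.79, 2.79, 3.14, 3.14, 3.14, 3.14].

### API

Orientations are given as a unit quaternion [x, y, z, w].
In Python, from rig import robot gives the robot as it stands. The module is installed in compiled form; this text tells all that it offers.
- The arm moves only by the shell command python3 -m handwheel 'ROWS'. ROWS is JSON, a list that holds one entry, the list of rows, each a list of 5 numbers: the opening, from 0 (shut) to 1 (fully open), then the shift along the tool's x, y, z scaled (see below), then the turn about the tool's z scaled (see below). In form: [[[claw, x, y, z, spin], ...]]. A call has 1 to 12 rows; each row is the pose to reach, as a shift and turn from the pose commanded when the call began, along the tool's axes at that moment; what a row does not reach only later rows make up. The controller multiplies each number of a shift by 0.4 m and each number of a turn by 90 degrees. A row lasts 1/12 s, in which the tool goes at most 41.7 mm and 7.16 degrees, less where a joint would pass 70% of its speed; a pose out of reach is approached as far as the arm can. A call with a number of a shift or a turn outside -1 to 1 is refused whole. A call with a gripper value outside its range is refused whole. The fingers move at their own pace and stop on an object; the grip force is fixed at half the most. Time passes only in rows, so rows that repeat a pose let the fingers close. It gives the time, the measured TCP pose, the force and the opening at its end, in the units of the state.
- robot.read_state(): the state, without advancing time (a new reading comes with each control period).
- robot.capture(name): name is "scene" or "side" or "wrist"; returns a dict with "image" (420x560x3 uint8, blue, green, red), "intrinsics" (3x3 intrinsics, pixels), "view" (4x4, takes a point from world to camera coordinates); the wrist camera has in their place "mount" (4x4, takes a point from camera to tool coordinates, whose origin is the TCP and whose axes are the flange's). Camera axes: x right, y down, z forward; pixel columns grow to the right and rows downward; lengths in m; the calibration is good to about 2 mm. The wrist camera is an equidistant fisheye: a pixel r from the principal point sees the ray r / f radians off the axis. A picture is of the moment at which its call begins: read the wrist's pose just before it. There is no depth.
- robot.close_job(): hands the job in, once; it reports no verdict.
Trained networks look in a picture, given as the dict that the camera call returned (one of the last four; its "shot" number tells which), for a name from the list of things; names that differ only in an ending like _2 or _b are one class to them, and where a whole thing is asked for, a point or a joint stands for the part that bears it (a point fixed in the world has none). Each returns a list of dicts, best first, with "conf" (0 to 1); they miss things now and then, are a little off and sometimes report something else, mostly with a low value. They report only what shows in the picture. A call takes as long as a camera call. They do not tell look-alikes from the thing itself.
- robot.spot_in(thing, picture): "bbox" ([left, top, right, bottom] as shares, 0 to 1, of the picture: columns of its width, rows of its height, round what is visible of it).
- robot.mark_of(thing, picture): "point" ([column, row] as shares, 0 to 1, of the picture: columns of its width, rows of its height: a listed point, or the origin of a listed thing).
The state is a dict: "time": time; "q": joint angles; "qvel": joint speeds; "joint_efforts": joint torques, N m; "tcp_pos": TCP position; "orientation": TCP orientation; "contact_force": force on the tool from outside, world axes, zero at the start; "wrist_torque": the same for the moment, N m; "gripper_width": finger opening in m.
Only numpy, scipy, OpenCV 4.12 (cv2) and the standard library are available. Lean on these libraries where they do the work, as an engineer would, in place of code of your own. Each camera call takes 0.05 s, during which the arm holds its last target. There are 200 camera calls.

### The job

Clamp the steel doming block down on its base plate: lay the aluminium strap over the threaded stud, square end on the stepped heel block and tapered nose on the doming block, then set the big flange nut squarely on the end of the stud, turn it backwards (counter-clockwise seen from above) until the thread drops in, and run it down clockwise until its flange is fully home on the strap. Do not shift the doming block, and leave the other tools and vessels on the bench where they are.

Things in the scene. Friction and masses are not known exactly. Their poses are not given: they have to be found in the camera images.
- fixture: clamping fixture, fixed to the bench: dark steel base plate 285 x 150 x 12 mm with an upright stud. Origin on the stud's axis at bench level; z up, x points from the stepped heel block past the stud to the doming block. The tops of heel block and doming block, which carry the strap, are both 62 mm above the bench; the heel block is 55 to 101 mm to the -x side of the stud's axis, 60 mm wide
- stud_top (a point): middle of the stud's top, 113.5 mm above the bench. The stud's upper 11 mm are a plain 26 mm pilot with a chamfered top; below is a coarse right-hand two-start square thread, 35 mm over its ridges, lead 13 mm a turn (6.5 mm from ridge to ridge), lightly oiled: the nut stays where it is left. The two ridges end bluntly 102.5 mm above the bench, on the +x and -x sides
- strap_seat (a point): point on the stud's axis where strap_mid is when the strap lies in place (69 mm above the bench)
- nut_seat (a point): point on the stud's axis where nut_mid is when the nut is fully home on the strap, 100 mm above the bench. Set on the stud, nut_mid is 106 to 112.5 mm above the bench while the nut rides on the thread ends: turned counter-clockwise it rises with the lead (half a turn at most), then drops 6.5 mm, to 106 mm; from there 0.46 turn clockwise brings it home
- stud_end0 (a point): point on the upper face of one stud ridge, 18 degrees short of its blunt end, 16 mm from the axis
- stud_end1 (a point): the same on the other ridge, opposite
- strap_mid (a point): loose flat aluminium strap, 173 x 60 x 14 mm, 0.35 kg: centre of its 42 mm round hole, half-way up, close to its centre of mass (7 mm above the bench at the start). x points along the strap to the tapered nose (88 mm away), the square end is 85 mm away, z up. 60 mm wide up to 52 mm past the hole, then tapering to 34 mm at the nose
- strap_nose (a point): middle of the tip of the strap's nose, half-way up
- nut_mid (a point): loose steel flange nut, 0.5 kg: point on its axis half-way up, 24 mm above its underside, z up. 48 mm high: round flange 68 mm wide, up to 9 mm thick, above it a hexagon 52 mm across flats; flats face the x axis and every 60 degrees. Bore 37 mm, two-start thread 29 mm inside. Caged loosely by the fingers it turns with them and is free to rise and fall
- nut_thread (a point): the point at the lower end of one of the nut's two threads, 14 mm above the underside and 16 mm from the axis, in the nut's x direction
- doming_block: steel doming block with round hollows in its top, 90 x 100 x 50 mm, 3 kg, standing loose on the base plate; origin under its centre
- hammer: hammer lying on the bench, 240 mm long; origin at its middle on the bench
- mug: white mug, 82 mm wide, 90 mm high; origin under its centre
- punch_tin: steel tin 72 mm wide and 90 mm high, full of punches that stand up to 162 mm high; origin under its centre
- bottle: clear bottle 62 mm wide, 190 mm high; origin under its centre
- mandrel: tapered steel ring mandrel lying down, 240 mm long, 31 mm thick at the thick end; origin at the middle of its thick end
- spanner: open spanner lying flat, 190 mm long; origin at its middle
- dish: shallow brass dish 90 mm wide, 24 mm high; origin under its centre
- offcut: copper offcut 70 x 40 x 12 mm lying flat; origin under its centre
There are look-alikes about, which are no part of the job. What is shaped like the part that bears nut_mid but green, red or yellow is not meant.

How it is judged:
On the way, in this order (a step that is already met when the one before it is completed fails the run):
1. the strap lies level over the stud, square end on the heel block, nose on the doming block (distance between strap_mid and strap_seat below 0.007 m and angle between strap_mid's own z axis and vertical below 0.05 rad and angle between the x axis of strap_mid and the x axis of fixture, either way round below 0.2 rad and x of strap_nose in the frame of fixture above 0.07 m), for 0.2 s.
2. the nut, level on the stud, has been backed off until its thread end rides just short of a blunt thread end of the stud ((distance between nut_thread and stud_end0 below 0.0055 m or distance between nut_thread and stud_end1 below 0.0055 m) and angle between nut_mid's own z axis and vertical below 0.12 rad), for 0.05 s.
3. the nut has dropped into the thread (z of nut_mid in the frame of fixture between 0.0985 and 0.108 m and horizontal distance between nut_mid and nut_seat below 0.003 m and angle between nut_mid's own z axis and vertical below 0.1 rad), for 0.1 s.
At the end, for the whole second after the job is handed in: The strap lies level over the stud (within 7 mm, 0.2 rad), nose on the doming block; the nut is level on the stud, within 1 mm of fully home on the strap and 3 mm of the axis; the doming block is within 10 mm of its start (all of step 1 and distance between nut_mid and nut_seat below 0.003 m and z of nut_mid in the frame of fixture below 0.101 m and angle between nut_mid's own z axis and vertical below 0.05 rad and distance of doming_block from where it was at the start of the episode below 0.01 m); the robot touches nothing.
It fails at once if a bystander on the bench is shifted by more than 40 mm (distance of any of hammer, mug, punch_tin, bottle, mandrel, spanner, dish, offcut from where it was at the start of the episode above 0.04 m).
It also fails if it takes over 72 s, if anything falls off the work surface, if the arm or the gripper's body presses on something with over 40 N, if the wrist force passes 120 N, or if a joint passes its speed limit or range.

## Working session

There is one attempt and no reset: what is moved stays moved. The work goes in short steps, Python scripts to look and compute and a shell command to move; the robot and the scene stay as the last step left them, time stands still between calls to the robot, and variables do not carry over. Pictures are saved under pics/ and viewed, about 8 in all and at most 12, crops included, and the job is handed in when it is done.

```bash
mkdir -p pics
cat > h.py <<'E'
import numpy as np, cv2
from rig import robot
from scipy.spatial.transform import Rotation as R
def proj_ray(c,p):
    K=np.array(c["intrinsics"]);V=np.array(c["view"])
    d=np.linalg.inv(K)@[p[0],p[1],1]; Rt=V[:3,:3].T
    return -Rt@V[:3,3], Rt@d
def onz(c,p,z):
    o,d=proj_ray(c,p); return o+d*(z-o[2])/d[2]
def wray(c,p,s):
    K=np.array(c["intrinsics"]);M=np.array(c["mount"])
    x=(p[0]-K[0,2])/K[0,0];y=(p[1]-K[1,2])/K[1,1];r=np.hypot(x,y)+1e-12
    d=np.array([x/r*np.sin(r),y/r*np.sin(r),np.cos(r)])
    Rw=R.from_quat(s["orientation"]).as_matrix()
    return Rw@M[:3,3]+np.array(s["tcp_pos"]), Rw@M[:3,:3]@d
def wonz(c,p,z,s):
    o,d=wray(c,p,s); return o+d*(z-o[2])/d[2]
def px(pt): return np.array(pt)*[560,420]
E
python3 - <<'E'
from h import *
s=robot.read_state();print({k:np.round(v,3).tolist() for k,v in s.items()})
Z=dict(fixture=0,stud_top=.1135,strap_mid=.007,strap_nose=.007,nut_mid=.024,doming_block=.012,hammer=0,mug=0,punch_tin=0,bottle=0,mandrel=.015,spanner=0,dish=0,offcut=0)
ims=[]
for n in("scene","side","wrist"):
    s=robot.read_state();c=robot.capture(n);ims.append(c["image"])
    print(n)
    for t,z in Z.items():
        for m in robot.mark_of(t,c)[:4 if t in("nut_mid","strap_mid") else 2]:
            if m["conf"]<.2: continue
            p=px(m["point"]);w=wonz(c,p,z,s) if n=="wrist" else onz(c,p,z)
            print(t,round(m["conf"],2),p.round(0),w.round(3))
    print([(np.round(np.array(b["bbox"])*[560,420,560,420]).tolist(),round(b["conf"],2)) for b in robot.spot_in("nut_mid",c)])
    cv2.imwrite(f"pics/{n}0.png",c["image"])
E
```

```text
{'time': 0.0, 'q': [-0.179, 0.528, 1.434, -0.0, 1.181, -0.178], 'qvel': [0.001, -0.0, -0.003, -0.001, 0.0, 0.0], 'joint_efforts': [-0.001, -44.005, -17.659, 0.063, 0.058, -0.0], 'tcp_pos': [0.624, 0.0, 0.222], 'orientation': [0.707, 0.707, -0.001, -0.001], 'contact_force': [0.592, 0.171, -0.757], 'wrist_torque': [0.079, -0.023, -0.018], 'gripper_width': 0.087}
scene
fixture 0.69 [298. 229.] [0.574 0.037 0.   ]
fixture 0.66 [300. 206.] [0.499 0.082 0.   ]
stud_top 0.87 [303. 200.] [0.567 0.052 0.114]
strap_mid 0.64 [347. 176.] [0.458 0.261 0.007]
strap_nose 0.88 [372. 196.] [0.557 0.292 0.007]
nut_mid 0.94 [201. 267.] [ 0.6   -0.256  0.024]
nut_mid 0.8 [129. 251.] [ 0.471 -0.419  0.024]
nut_mid 0.76 [175. 203.] [ 0.358 -0.256  0.024]
nut_mid 0.7 [214. 221.] [ 0.466 -0.175  0.024]
doming_block 0.97 [318. 249.] [0.666 0.055 0.012]
hammer 0.82 [290. 306.] [ 0.785 -0.084  0.   ]
mug 0.64 [405. 225.] [0.688 0.323 0.   ]
punch_tin 0.68 [201. 315.] [ 0.717 -0.297  0.   ]
punch_tin 0.36 [423. 197.] [0.62  0.435 0.   ]
bottle 0.88 [385. 251.] [0.741 0.225 0.   ]
mandrel 0.97 [127. 210.] [ 0.31
[... 1313 characters left out ...]
  0.44  -0.   ]
offcut 0.52 [342. 341.] [0.328 0.394 0.   ]
[([280.0, 168.0, 302.0, 182.0], 0.89), ([314.0, 161.0, 336.0, 185.0], 0.8), ([303.0, 319.0, 379.0, 369.0], 0.73), ([313.0, 179.0, 336.0, 205.0], 0.72), ([346.0, 171.0, 370.0, 194.0], 0.69), ([321.0, 151.0, 344.0, 171.0], 0.5)]
wrist
fixture 0.6 [219. 143.] [0.558 0.049 0.   ]
stud_top 0.78 [205. 153.] [0.565 0.05  0.113]
stud_top 0.38 [204. 152.] [0.564 0.051 0.113]
nut_mid 0.51 [260. 364.] [ 0.603 -0.262  0.024]
doming_block 0.73 [308. 139.] [0.663 0.054 0.012]
hammer 0.59 [396. 239.] [ 0.785 -0.073  0.   ]
bottle 0.94 [369.   7.] [0.739 0.223 0.   ]
bottle 0.72 [184. 150.] [0.515 0.042 0.   ]
[([240.0, 334.0, 267.0, 348.0], 0.57)]
```

View pics/scene0.png

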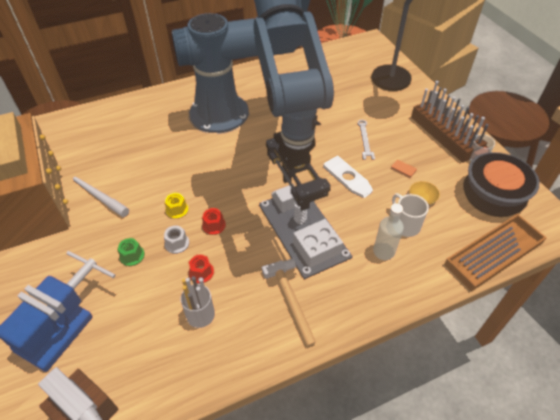

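View pics/side0.png

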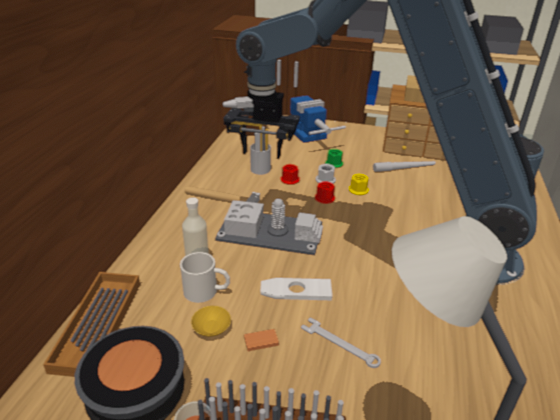

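Five nuts in the scene picture: yellow (175,205), red (213,222), green (130,251), red (201,267) and bare grey steel (176,239). Grey is the one meant because green, red and yellow are excluded; in the side picture it is at (326,173), world about (0.478,-0.293). The strap is the white bar at (348,176) in the scene picture. I go above the strap first.

```bash
python3 -m handwheel '[[[1,0.3,-0.2,0,0.3],[1,0.66,-0.41,0,0.88],[1,0.66,-0.41,0,0.88],[1,0.66,-0.41,0,0.88],[1,0.66,-0.41,0,0.88],[1,0.66,-0.41,0,0.88],[1,0.66,-0.41,0,0.88],[1,0.66,-0.41,0,0.88],[1,0.66,-0.41,0,0.88],[1,0.66,-0.41,0,0.88],[1,0.66,-0.41,0,0.88],[1,0.66,-0.41,0,0.88]]]'
cat > look.py <<'E'
from h import *
import sys
s=robot.read_state();c=robot.capture("wrist")
e=R.from_quat(s["orientation"]).as_matrix()
print("tcp",np.round(s["tcp_pos"],4),"toolx",e[:,0].round(3),"tooly",e[:,1].round(3),"q6",round(s["q"][5],2),"K",np.array(c["intrinsics"]).round(1).tolist() if 0 else "")
for a in sys.argv[2:]:
    t,z=a.split("=")
    for m in robot.mark_of(t,c)[:3]:
        p=px(m["point"]);print(t,round(m["conf"],2),p.round(1),wonz(c,p,float(z),s).round(4))
cv2.imwrite(f"pics/{sys.argv[1]}.png",c["image"])
E
python3 look.py w1 strap_mid=.007 strap_nose=.007 stud_top=.1135 doming_block=.012 fixture=0
```

```text
time: 3.4
tcp_pos: [0.4608, 0.2645, 0.2227]
orientation: [0.996, 0.092, 0.0, -0.0]
contact_force: [0.2, 1.1, 0.6]
gripper_width: 0.0871
tcp [0.4608 0.2645 0.2227] toolx [0.983 0.184 0.   ] tooly [ 0.184 -0.983 -0.   ] q6 1.7 K 
strap_mid 0.94 [274.8 186.8] [0.4578 0.2655 0.007 ]
strap_nose 0.81 [270.7 109.8] [0.5461 0.2868 0.007 ]
strap_nose 0.24 [503.6 136.4] [ 0.5916 -0.0301  0.007 ]
stud_top 0.91 [507.9 149.4] [0.5656 0.0474 0.1135]
doming_block 0.95 [464.1  66.3] [0.6611 0.0603 0.012 ]
doming_block 0.21 [538.   26.8] [ 0.7758 -0.0654  0.012 ]
fixture 0.71 [539.4  29.8] [ 0.7798 -0.08    0.    ]
fixture 0.64 [490. 163.] [ 0.5499 -0.0219 -0.    ]
```

View pics/w1.png

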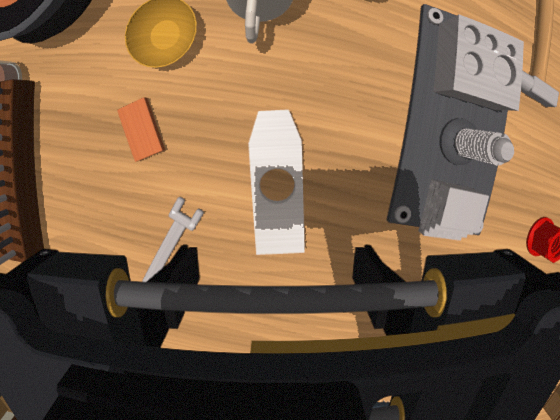

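Strap seen end-on at (275,187), nose up at (271,110), tilted about 3° from the tool. Copper offcut, dish and spanner are well clear. Descending and gripping across the hole.

```bash
python3 -m handwheel '[[[1,-0.007,-0.004,0.2,-0.033],[1,-0.007,-0.004,0.4,-0.033],[1,-0.007,-0.004,0.5,-0.033],[1,-0.007,-0.004,0.548,-0.033],[1,-0.007,-0.004,0.548,-0.033],[1,-0.007,-0.004,0.548,-0.033],[0,-0.007,-0.004,0.548,-0.033],[0,-0.007,-0.004,0.548,-0.033],[0,-0.007,-0.004,0.548,-0.033],[0,-0.007,-0.004,0.548,-0.033],[0,-0.007,-0.004,0.548,-0.033],[0,-0.007,-0.004,0.548,-0.033]]]'
python3 -m handwheel '[[[0,0,0,0,0],[0,0,0,-0.05,0],[0,0,0,-0.2,0],[0,0,0,-0.4,0],[0,0,0,-0.5,0],[0,0,0,-0.5,0],[0,0,0,-0.5,0],[0,0,0,-0.5,0]]]'
python3 look.py w2 strap_mid=.20 strap_nose=.20 stud_top=.1135 doming_block=.012
```

```text
time: 4.7
tcp_pos: [0.4586, 0.2649, 0.0041]
orientation: [0.993, 0.12, 0.001, 0.0]
contact_force: [1.2, -2.5, 3.2]
gripper_width: 0.0598
time: 5.37
tcp_pos: [0.4601, 0.2662, 0.2074]
orientation: [0.993, 0.12, 0.004, -0.001]
contact_force: [0.7, 0.1, -3.1]
gripper_width: 0.0596
tcp [0.4601 0.2662 0.2074] toolx [0.971 0.238 0.009] tooly [ 0.238 -0.971 -0.001] q6 1.64 K 
strap_nose 0.63 [276.8  98.7] [0.5462 0.2874 0.2   ]
stud_top 0.51 [550.6  40.6] [0.7089 0.0361 0.1135]
doming_block 0.85 [481.3  79.1] [0.6626 0.0531 0.012 ]
```

```bash
python3 -m handwheel '[[[0,0.07,0.09,0,0.05],[0,0.14,0.18,0,0.1],[0,0.209,0.27,0,0.151],[0,0.209,0.27,0,0.151],[0,0.209,0.27,0,0.151],[0,0.209,0.27,0,0.151],[0,0.209,0.27,0,0.151]]]'
python3 look.py w3 strap_mid=.20 strap_nose=.20 stud_top=.1135 doming_block=.012 fixture=0
python3 - <<'E'
from h import *
from scipy.optimize import least_squares
for t in("stud_top","doming_block","strap_mid","strap_nose"):
    rays=[]
    for n in("scene","side","wrist"):
        s=robot.read_state();c=robot.capture(n)
        ms=robot.mark_of(t,c)
        if ms:
            p=px(ms[0]["point"]);o,d=wray(c,p,s) if n=="wrist" else proj_ray(c,p);d/=np.linalg.norm(d)
            rays.append((o,d));print(t,n,round(ms[0]["conf"],2),p.round(1))
    P=lambda d:np.eye(3)-np.outer(d,d)
    if len(rays)>1:
        x=np.linalg.solve(sum(P(d) for o,d in rays),sum(P(d)@o for o,d in rays))
        print(x.round(4),[round(np.linalg.norm(P(d)@(x-o)),4) for o,d in rays])
E
```

```text
time: 6.2
tcp_pos: [0.5626, 0.1804, 0.2014]
orientation: [1.0, 0.002, -0.003, 0.0]
contact_force: [-0.6, -0.4, -3.9]
gripper_width: 0.0595
tcp [0.5626 0.1804 0.2014] toolx [ 1.     0.004 -0.005] tooly [ 0.004 -1.    -0.   ] q6 1.69 K 
strap_mid 0.51 [276.4  93.6] [0.6532 0.1811 0.2   ]
strap_nose 0.73 [273.   93.5] [0.6532 0.1828 0.2   ]
stud_top 0.86 [430.1 214.9] [0.5638 0.0465 0.1135]
doming_block 0.76 [389.9 100.3] [0.6645 0.0553 0.012 ]
doming_block 0.28 [480.3  20.7] [ 0.7819 -0.0699  0.012 ]
fixture 0.84 [386.3 184. ] [0.5667 0.0499 0.    ]
fixture 0.75 [422.  207.1] [ 0.5385 -0.0016  0.    ]
fixture 0.62 [430.3 215.8] [ 0.5272 -0.0154  0.    ]
stud_top scene 0.58 [298.8 196. ]
stud_top side 0.69 [280.1 200.5]
stud_top wrist 0.73 [429.4 215.2]
[0.5593 0.0472 0.1159] [np.float64(0.0063), np.float64(0.0028), np.float64(0.0066)]
doming_block scene 0.64 [318.1 250.7]
doming_block side 0.72 [248.3 226.2]
doming_block wrist 0.83 [388.9 104.7]
[0.6602 0.052  0.0051] [np.float64(0.0074), np.float64(0.0102), np.float64(0.003)]
strap_mid scene 0.78 [347.9 159.3]
strap_mid side 0.65 [263.4 194.7]
strap_mid wrist 0.45 [393.3 103.6]
[0.605  0.1526 0.2269] [np.float64(0.0252), np.float64(0.0428), np.float64(0.0508)]
strap_nose scene 0.83 [366.3 187.2]
strap_nose side 0.89 [227.9 187.9]
strap_nose wrist 0.79 [274.7  93.3]
[0.6596 0.1792 0.2098] [np.float64(0.0046), np.float64(0.0038), np.float64(0.0052)]
```

View pics/w3.png

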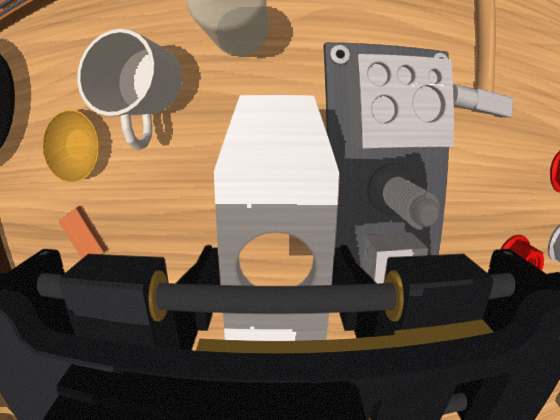

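The strap is held with its nose up at (275,95), its hole at (276,262). The stud top is near (426,209) and the doming block is at (405,100). I enlarge the fixture to measure the stud and the yaw.

Run:
```python
import cv2,numpy as np
a=cv2.imread("pics/w3.png")[30:290,310:470];b=cv2.imread("pics/wrist0.png")[60:220,130:380]
a=cv2.resize(a,None,fx=2.2,fy=2.2,interpolation=2);b=cv2.resize(b,None,fx=1.7,fy=1.7,interpolation=2)
h=600;o=np.zeros((h,800,3),np.uint8);o[:a.shape[0],:a.shape[1]]=a;o[:b.shape[0],360:360+b.shape[1]]=b
cv2.imwrite("pics/crop1.png",o)
```

```text
(no output)
```

View pics/crop1.png

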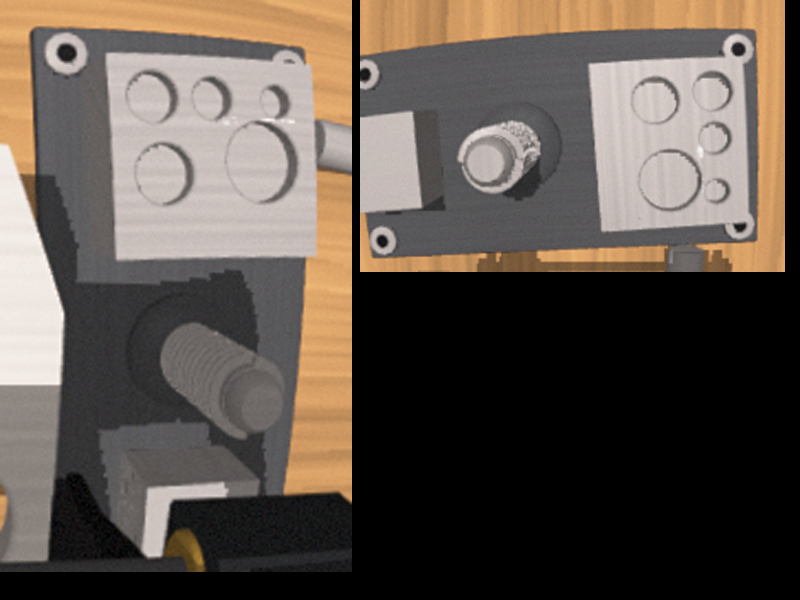

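Run:
```python
from h import *
s=robot.read_state();c=robot.capture("wrist")
s0=dict(tcp_pos=[.624,0,.2222],orientation=[.7071,.7071,-.001,-.001])
f=lambda p,z,s:wonz(c,p,z,s).round(4)
print("stud w3",f((426.8,212.7),.1135,s),"w0",f((207,154),.1135,s0))
b=[f(p,.016,s0) for p in((134,103.5),(352,88),(353.5,191.8),(143.5,201))];print(b)
for i,j in((0,1),(3,2)):
    d=b[j]-b[i];print(np.arctan2(d[1],d[0]),np.linalg.norm(d))
d=b[1]-b[2];print(np.arctan2(-d[0],d[1]))
# strap: hole centre top face, nose; tool position
z=s["tcp_pos"][2]-.004+.014
print("tcp",s["tcp_pos"],"hole",f((276,262),z,s),"nose",f((277,95.5),z,s), "corners",f((239,96),z,s),f((317,96),z,s),f((215,172),z,s),f((338,172),z,s))
```

```text
stud w3 [0.5678 0.0488 0.1135] w0 [0.5649 0.0488 0.1135]
[array([0.4545, 0.1028, 0.016 ]), array([0.709 , 0.1149, 0.016 ]), array([ 0.7149, -0.0063,  0.016 ]), array([ 0.4588, -0.0173,  0.016 ])]
0.04750842904346653 0.25478748006917445
0.04292558745686335 0.2563361269895447
0.048641469860760754
tcp [0.56480022 0.1800907  0.20333979] hole [0.5709 0.1806 0.2133] nose [0.6537 0.1805 0.2133] corners [0.6536 0.198  0.2133] [0.6538 0.162  0.2133] [0.6177 0.21   0.2133] [0.6179 0.1511 0.2133]
```

```bash
python3 -m handwheel '[[[0,0,0.1,0,-0.027],[0,0.001,0.2,0,-0.027],[0,0.001,0.29,0.03,-0.027],[0,0.001,0.329,0.1,-0.027],[0,0.001,0.329,0.18,-0.027],[0,0.001,0.329,0.19,-0.027],[0,0.001,0.329,0.19,-0.027],[0,0.001,0.329,0.19,-0.027],[0,0.001,0.329,0.19,-0.027]]]'
python3 look.py w4 strap_mid=.130 strap_nose=.130 stud_top=.1135 doming_block=.012
```

```text
time: 8.5
tcp_pos: [0.5672, 0.0491, 0.1291]
orientation: [1.0, 0.023, 0.002, 0.0]
contact_force: [0.7, -0.0, -3.0]
gripper_width: 0.0597
tcp [0.5672 0.0491 0.1291] toolx [0.999 0.047 0.004] tooly [ 0.047 -0.999  0.   ] q6 1.41 K 
strap_nose 0.79 [274.2  96. ] [0.6563 0.0547 0.13  ]
stud_top 0.95 [281.7 256.5] [0.565  0.0461 0.1135]
doming_block 0.65 [273.8  94.8] [0.6657 0.0559 0.012 ]
```

View pics/w4.png

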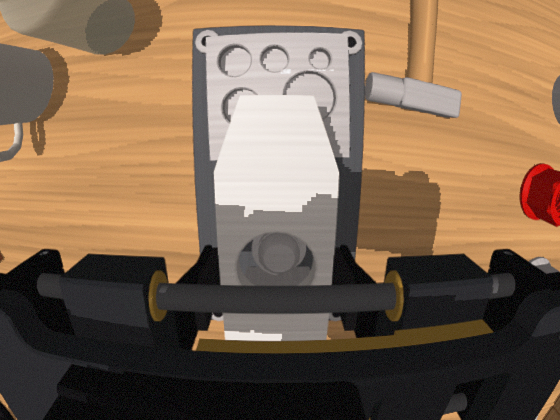

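Run:
```python
import cv2
a=cv2.imread("pics/w4.png")[200:320,190:360];cv2.imwrite("pics/crop2.png",cv2.resize(a,None,fx=4,fy=4,interpolation=2))
```

```text
(no output)
```

View pics/crop2.png

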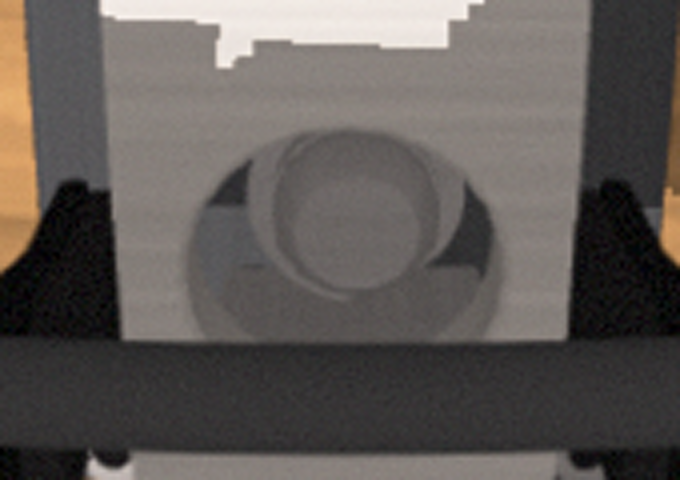

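Run:
```python
from h import *
c=robot.capture("wrist")
for _ in range(4):
    s=robot.read_state();print(np.round(s["tcp_pos"],4),R.from_quat(s["orientation"]).as_matrix()[:,0].round(4));robot.capture("wrist")
T=np.array([0,0,.1291])
s=dict(tcp_pos=T,orientation=[1,0,0,0])
f=lambda p,z:wonz(c,p,z,s).round(4)
print("stud",f((279.5,258.2),.1135))
zt=.1291+.010
print("hole far rim",f((276,232),zt),"L",f((237,268),zt),"R",f((315,268),zt),"nose",f((277,95.5),zt))
```

```text
[0.5661 0.0488 0.1282] [0.9989 0.0462 0.0016]
[0.5659 0.0488 0.128 ] [0.9989 0.0461 0.0012]
[0.5658 0.0487 0.1278] [9.989e-01 4.590e-02 7.000e-04]
[0.5658 0.0486 0.1277] [9.99e-01 4.58e-02 5.00e-04]
stud [-0.0035 -0.0016  0.1135]
hole far rim [0.0226 0.0005 0.1391] L [0.0025 0.0209 0.1391] R [ 0.0025 -0.0199  0.1391] nose [8.890e-02 1.000e-04 1.391e-01]
```

```bash
python3 -m handwheel '[[[0,-0.0075,0.0023,0,0],[0,-0.0075,0.0023,0,0],[0,-0.0075,0.0023,0.03,0],[0,-0.0075,0.0023,0.05,0],[0,-0.0075,0.0023,0.07,0],[0,-0.0075,0.0023,0.09,0],[0,-0.0075,0.0023,0.11,0],[0,-0.0075,0.0023,0.13,0],[0,-0.0075,0.0023,0.14,0],[0,-0.0075,0.0023,0.15,0],[0,-0.0075,0.0023,0.15,0],[0,-0.0075,0.0023,0.15,0]]]'
python3 look.py w5 stud_top=.1135 strap_nose=.069
```

```text
time: 10.0
tcp_pos: [0.5628, 0.0474, 0.0673]
orientation: [1.0, 0.023, 0.0, 0.0]
contact_force: [-0.0, -0.5, -4.3]
gripper_width: 0.0597
tcp [0.5628 0.0474 0.0673] toolx [0.999 0.046 0.   ] tooly [ 0.046 -0.999  0.   ] q6 1.41 K 
stud_top 0.7 [277.2 307.9] [0.5644 0.0475 0.1135]
stud_top 0.19 [267.2 323.4] [0.556  0.0515 0.1135]
strap_nose 0.76 [276.3  96.9] [0.6515 0.0519 0.069 ]
strap_nose 0.46 [277.2 304.3] [0.5376 0.0461 0.069 ]
```

Run:
```python
import cv2
a=cv2.imread("pics/w5.png")[180:330,150:400];cv2.imwrite("pics/crop3.png",cv2.resize(a,None,fx=3,fy=3,interpolation=2))
```

```text
(no output)
```

View pics/crop3.png

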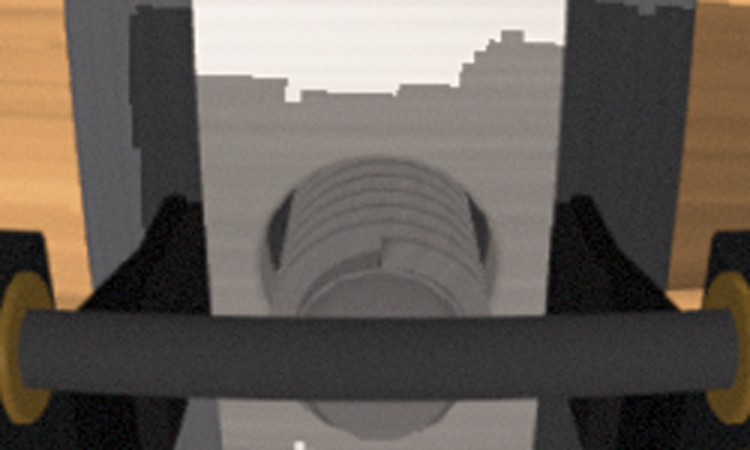

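Stud comes up centred through the hole (hole 262–492, stud 275–485 in the crop), with no side force. Lower 1.6 mm more, release, and rise.

```bash
python3 -m handwheel '[[[0,0,0,0.002,0],[0,0,0,0.004,0],[0,0,0,0.004,0],[0.8,0,0,0.004,0],[0.8,0,0,0.004,0],[0.8,0,0,0.004,0],[0.8,0,0,0.004,0],[0.8,0,0,-0.05,0],[0.8,0,0,-0.15,0],[0.8,0,0,-0.25,0],[0.8,0,0,-0.35,0],[0.8,0,0,-0.42,0]]]'
python3 -m handwheel '[[[1,-0.05,0.1,0,0],[1,-0.12,0.3,0,0.1],[1,-0.2,0.5,0,0.1],[1,-0.247,0.7,0,0.1],[1,-0.247,0.83,0,0.1],[1,-0.247,0.83,0,0.1],[1,-0.247,0.83,0,0.1],[1,-0.247,0.83,0,0.1],[1,-0.247,0.83,0,0.1],[1,-0.247,0.83,0,0.1]]]'
python3 look.py w6 nut_mid=.024 nut_thread=.014 strap_mid=.069 stud_top=.1135
```

```text
time: 11.15
tcp_pos: [0.5639, 0.0474, 0.2392]
orientation: [1.0, 0.023, 0.002, 0.0]
contact_force: [0.9, -1.0, -0.1]
gripper_width: 0.0693
time: 11.98
tcp_pos: [0.4787, -0.293, 0.2354]
orientation: [0.998, -0.058, 0.001, 0.001]
contact_force: [0.1, 0.7, 0.2]
gripper_width: 0.0874
tcp [ 0.4787 -0.293   0.2354] toolx [ 0.993 -0.116  0.001] tooly [-0.116 -0.993  0.002] q6 0.94 K 
nut_mid 0.97 [275.7 180.7] [ 0.4841 -0.2934  0.024 ]
nut_mid 0.93 [236.5  84.4] [ 0.6009 -0.2624  0.024 ]
nut_mid 0.87 [181.4 207.1] [ 0.4659 -0.1747  0.024 ]
nut_thread 0.92 [363.1 184.4] [ 0.4659 -0.3998  0.014 ]
nut_thread 0.8 [263.5 188.5] [ 0.4744 -0.2774  0.014 ]
nut_thread 0.69 [178.  210.4] [ 0.4597 -0.166   0.014 ]
strap_mid 0.56 [  9.6 165.7] [0.5631 0.0495 0.069 ]
stud_top 0.66 [261.8 190. ] [ 0.4944 -0.2819  0.1135]
```

View pics/w6.png

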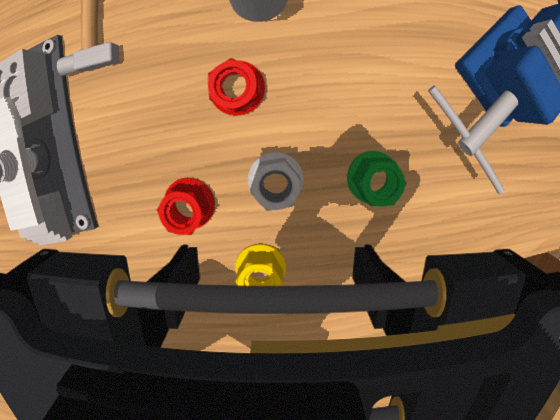

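Grey nut at (275,181), flanked by red (187,207), red (237,87), green (377,179) and yellow (260,266). Bare grey is the one meant. Enlarging it, to read the flats too.

Run:
```python
import cv2
a=cv2.imread("pics/w6.png")[141:221,235:315];cv2.imwrite("pics/crop4.png",cv2.resize(a,None,fx=7,fy=7,interpolation=2))
```

```text
(no output)
```

View pics/crop4.png

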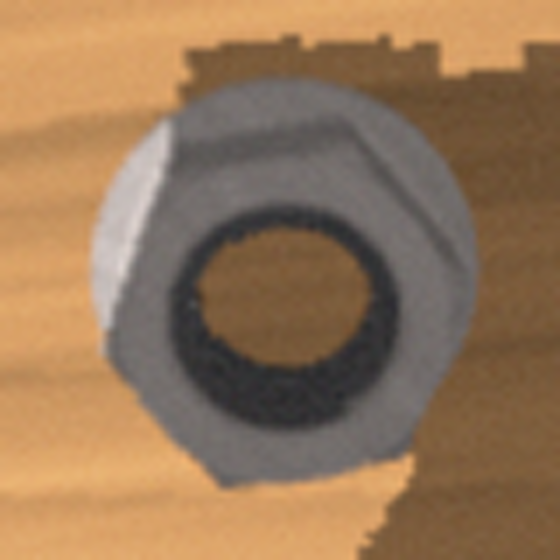

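Crop confirms bare grey steel. The lower hex edge runs (225,485)→(410,455), so the flats sit about 10° counter-clockwise of image-up. The next script works out the grasp.

Run:
```python
from h import *
c=robot.capture("wrist");r=robot.read_state()
s=dict(tcp_pos=[.4787,-.293,.2354],orientation=[.998,-.058,.001,.001])
print("bore top",wonz(c,(275.7,186.4),.048,s).round(4),"flange",wonz(c,(275.7,179.7),.004,s).round(4))
print(np.round(r["tcp_pos"],4),np.round(r["q"],3),R.from_quat(r["orientation"]).as_matrix()[:,0].round(3))
p=[wonz(c,(235+a/7,141+b/7),.048,s)[:2] for a,b in((172,170),(350,125),(466,275),(410,455),(225,485),(107,340))]
p=np.array(p);print(p.mean(0).round(4))
d=np.roll(p,-1,0)-p;print((np.degrees(np.arctan2(d[:,1],d[:,0]))%60).round(1),np.linalg.norm(d,axis=1).round(4))
m=[m for m in robot.mark_of("nut_thread",c)];print([(round(k["conf"],2),wonz(c,px(k["point"]),.014,r).round(4)) for k in m])
```

```text
bore top [ 0.4826 -0.2931  0.048 ] flange [ 0.4817 -0.2931  0.004 ]
[ 0.4793 -0.2868  0.2354] [-0.739  0.423  1.586  0.     1.133  0.941] [ 0.994 -0.109 -0.   ]
[ 0.4838 -0.2938]
[37.6 31.2 37.3 32.9 31.1 32. ] [0.0284 0.0299 0.0304 0.03   0.0301 0.029 ]
[(0.87, array([ 0.4717, -0.2803,  0.014 ])), (0.87, array([ 0.4658, -0.399 ,  0.014 ])), (0.72, array([ 0.3565, -0.2416,  0.014 ])), (0.6, array([ 0.46  , -0.1632,  0.014 ])), (0.57, array([ 0.6003, -0.2464,  0.014 ]))]
```

```bash
python3 -m handwheel '[[[1,0,0,0,-0.2],[1,0,0,0,-0.6],[1,0,0,0,-1],[1,0,0,0,-1],[1,0,0,0,-1],[1,0,0,0,-1],[1,0,0,0,-1],[1,0,0,0,-1],[1,0,0,0,-1],[1,0,0,0,-1],[1,0,0,0,-1],[1,0,0,0,-1]]]'
python3 -m handwheel '[[[1,0,0,0,-0.1],[1,0,0,0,-0.117],[1,0,0,0,-0.117],[1,0,0,0,-0.117],[1,0,0,0,-0.117],[1,0,0,0,-0.117],[1,0,0,0,-0.117],[1,0,0,0,-0.117]]]'
python3 look.py w7 nut_mid=.024 nut_thread=.014
python3 look.py w8 nut_mid=.024 nut_thread=.014
python3 - <<'E'
import cv2
a=cv2.imread("pics/w8.png")[130:240,220:330];cv2.imwrite("pics/crop5.png",cv2.resize(a,None,fx=5,fy=5,interpolation=2))
E
```

```text
time: 13.33
tcp_pos: [0.4795, -0.2874, 0.2355]
orientation: [0.766, 0.643, 0.0, -0.0]
contact_force: [-0.6, -0.1, 0.5]
gripper_width: 0.0871
time: 14.0
tcp_pos: [0.4791, -0.2887, 0.2353]
orientation: [0.707, 0.708, 0.0, -0.0]
contact_force: [-0.2, -0.8, -0.1]
gripper_width: 0.0874
tcp [ 0.4791 -0.2887  0.2353] toolx [-0.001  1.     0.   ] tooly [ 1.     0.001 -0.   ] q6 -0.74 K 
nut_mid 0.89 [276.  185.9] [ 0.4801 -0.2894  0.024 ]
nut_mid 0.89 [177.3 162.3] [ 0.3625 -0.2598  0.024 ]
nut_mid 0.82 [376.5 156.9] [ 0.5995 -0.2529  0.024 ]
nut_thread 0.93 [270.8 176.6] [ 0.4738 -0.2801  0.014 ]
nut_thread 0.85 [176. 149.] [ 0.3586 -0.2447  0.014 ]
nut_thread 0.7 [262.1 271.2] [ 0.4619 -0.4058  0.014 ]
tcp [ 0.4791 -0.2888  0.2353] toolx [-0.001  1.     0.   ] tooly [ 1.     0.001 -0.   ] q6 -0.74 K 
nut_mid 0.72 [376.4 157.9] [ 0.5994 -0.2542  0.024 ]
nut_mid 0.71 [178.6 162.1] [ 0.3641 -0.2597  0.024 ]
nut_mid 0.66 [270.3 286.6] [ 0.4728 -0.4236  0.024 ]
nut_thread 0.88 [175.8 146.4] [ 0.3584 -0.2416  0.014 ]
nut_thread 0.8 [375.1 150.5] [ 0.6004 -0.2463  0.014 ]
nut_thread 0.69 [269.6 176.1] [ 0.4723 -0.2796  0.014 ]
```

View pics/crop5.png

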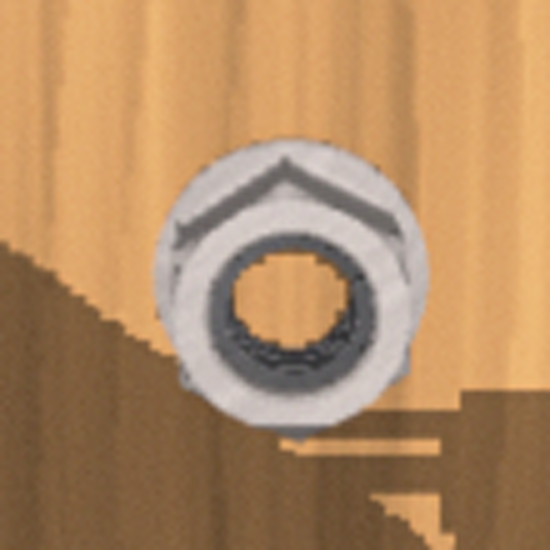

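Tool now sits 90° turned. Hex has its vertices top (285,158) and bottom (298,437), so the flats face the jaws within about 3°.

Run:
```python
from h import *
c=robot.capture("wrist");s=robot.read_state()
print(np.round(s["tcp_pos"],4))
for p,z in(((278.6,193),.048),((278.5,185.4),.004)): print(wonz(c,p,z,s).round(4))
```

```text
[ 0.4791 -0.2888  0.2353]
[ 0.4828 -0.2924  0.048 ]
[ 0.4831 -0.2931  0.004 ]
```

```bash
python3 -m handwheel '[[[1,-0.01,0.01,0.1,-0.035],[1,-0.01,0.01,0.3,-0.035],[1,-0.01,0.01,0.45,-0.035],[1,-0.01,0.01,0.53,-0.035],[1,-0.01,0.01,0.552,-0.035],[1,-0.01,0.01,0.552,-0.035],[0,-0.01,0.01,0.552,-0.035],[0,-0.01,0.01,0.552,-0.035],[0,-0.01,0.01,0.552,-0.035],[0,-0.01,0.01,0.552,-0.035],[0,-0.01,0.01,0.552,-0.035],[0,-0.01,0.01,0.552,-0.035]]]'
python3 look.py w9
python3 -m handwheel '[[[0,0,0,0,0],[0,0,0,-0.05,0],[0,0,0,-0.2,0],[0,0,0,-0.4,0],[0,0,0,-0.5,0],[0,0,0,-0.5,0],[0,0,0,-0.5,0],[0,0,0,-0.5,0]]]'
python3 look.py w10 nut_thread=.22 nut_mid=.22
```

```text
time: 15.35
tcp_pos: [0.4835, -0.2933, 0.0162]
orientation: [0.687, 0.727, -0.0, 0.001]
contact_force: [-6.6, -1.3, 4.8]
gripper_width: 0.0551
tcp [ 0.4835 -0.2933  0.0162] toolx [-0.057  0.998 -0.002] tooly [0.998 0.057 0.001] q6 -0.8 K 
time: 16.07
tcp_pos: [0.4852, -0.2943, 0.2192]
orientation: [0.687, 0.727, 0.0, 0.005]
contact_force: [0.5, -0.3, -4.3]
gripper_width: 0.0517
tcp [ 0.4852 -0.2943  0.2192] toolx [-0.057  0.998 -0.007] tooly [0.998 0.057 0.007] q6 -0.8 K 
nut_thread 0.97 [260.9 241.3] [ 0.477  -0.2804  0.22  ]
nut_thread 0.92 [256.8  69.3] [ 0.4707 -0.192   0.22  ]
nut_thread 0.83 [166.9 139.2] [ 0.4264 -0.228   0.22  ]
nut_mid 0.86 [276.2 268.8] [ 0.4861 -0.2964  0.22  ]
nut_mid 0.84 [259.6  83.1] [ 0.4724 -0.1989  0.22  ]
nut_mid 0.69 [256.7 284.9] [ 0.4757 -0.3073  0.22  ]
```

Nut gripped on flats (51.7 mm). Move to a standoff 100 mm short of the stud to measure the stud relative to the tool.

```bash
python3 -m handwheel '[[[0,0.1,0.04,0,0],[0,0.2,0.08,0,0],[0,0.3,0.12,0.05,0],[0,0.4,0.16,0.1,0],[0,0.5,0.2,0.14,0],[0,0.59,0.235,0.14,0],[0,0.59,0.235,0.14,0],[0,0.59,0.235,0.14,0],[0,0.59,0.235,0.14,0],[0,0.59,0.235,0.14,0],[0,0.59,0.235,0.14,0],[0,0.59,0.235,0.14,0]]]'
for i in 1 2 3; do python3 look.py v$i stud_top=.1135 strap_mid=.069 nut_mid=.168 fixture=0| grep -v "0\.[1-4][0-9]* \["; done
python3 - <<'E'
import cv2
a=cv2.imread("pics/v3.png")[70:300,180:380];cv2.imwrite("pics/crop6.png",cv2.resize(a,None,fx=2.6,fy=2.6,interpolation=2))
E
```

```text
time: 17.22
tcp_pos: [0.5633, -0.0531, 0.1582]
orientation: [0.688, 0.726, -0.0, -0.0]
contact_force: [-0.6, 0.1, -4.0]
gripper_width: 0.0517
tcp [ 0.5633 -0.0531  0.1582] toolx [-0.054  0.999  0.   ] tooly [ 0.999  0.054 -0.001] q6 -0.35 K 
stud_top 0.96 [286.5  80. ] [0.5648 0.05   0.1135]
nut_mid 0.64 [280.5  82.4] [0.5607 0.0423 0.168 ]
nut_mid 0.58 [275.3 269.2] [ 0.5634 -0.051   0.168 ]
fixture 0.6 [283.   80.2] [0.5644 0.063  0.    ]
fixture 0.56 [280.9  95.5] [0.5632 0.0477 0.    ]
tcp [ 0.5636 -0.0524  0.1588] toolx [-0.055  0.998 -0.   ] tooly [0.998 0.055 0.   ] q6 -0.35 K 
stud_top 0.74 [286.   83.1] [0.5649 0.0487 0.1135]
strap_mid 0.63 [460.5 229.4] [ 0.7359 -0.0563  0.069 ]
nut_mid 0.95 [273.9 268.6] [ 0.563  -0.0503  0.168 ]
fixture 0.64 [279.6  95.6] [0.5624 0.0482 0.    ]
tcp [ 0.5637 -0.0518  0.1587] toolx [-0.056  0.998 -0.   ] tooly [0.998 0.056 0.   ] q6 -0.35 K 
stud_top 0.64 [282.6  81.6] [0.5627 0.0502 0.1135]
nut_mid 0.93 [275.5 269.6] [ 0.5639 -0.0502  0.168 ]
```

View pics/crop6.png

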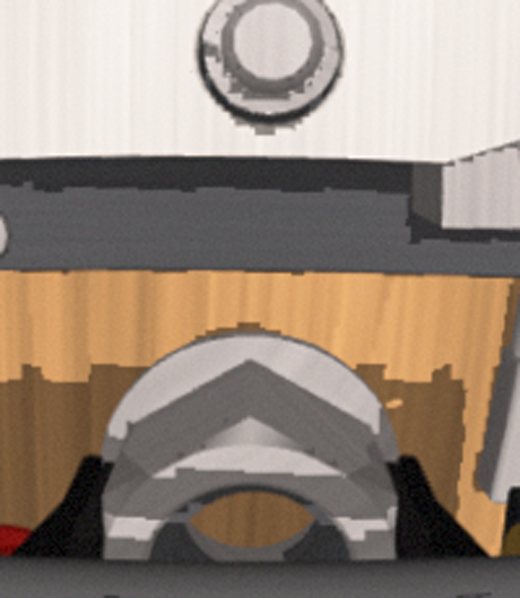

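Strap lies on the fixture with its hole concentric on the stud (197–344 around 270 in the crop). The stud top disc centre is at px (284.2,85.4), and the nut is level in the jaws with its flange centre column at 276.5 and front rim at row 198. That was my 12th and last viewed picture.

Run:
```python
from h import *
c=robot.capture("wrist");r=robot.read_state()
print(np.round(r["tcp_pos"],4),r["orientation"], np.array(c["intrinsics"]).round(1).tolist(),np.array(c["mount"]).round(4).tolist())
# tool-frame: use orientation identity-flip so x=tool x, world y=-tool y
s=dict(tcp_pos=[0,0,.1587],orientation=[1,0,0,0])
f=lambda p,z:wonz(c,p,z,s).round(4)*[1,-1,1]
print("stud toolxy",f((284.2,85.4),.1135),"(px var row+-1)",f((284.2,86.4),.1135))
for zz in(.1435,.1475,.152): print("flange rim",f((276.5,198),zz), "L",f((180+104/2.6,70+440/2.6),zz),"R",f((180+398/2.6,70+440/2.6),zz))
# hough circle refine of stud top
g=cv2.resize(cv2.cvtColor(c["image"],cv2.COLOR_BGR2GRAY)[60:130,240:330],None,fx=6,fy=6,interpolation=cv2.INTER_CUBIC)
h=cv2.HoughCircles(cv2.medianBlur(g,7),cv2.HOUGH_GRADIENT,1,30,param1=60,param2=20,minRadius=70,maxRadius=200)
if h is not None:
    for x,y,rad in h[0][:5]: print("circ",round(240+x/6,1),round(60+y/6,1),round(rad/6,1))
```

```text
[ 0.5637 -0.0517  0.1586] [ 6.86819984e-01  7.26827565e-01 -2.27103324e-07 -2.73442193e-06] [[325.2, 0.0, 275.6], [0.0, 325.2, 211.4], [0.0, 0.0, 1.0]] [[0.0002, -0.9588, -0.2842, 0.0788], [1.0, 0.0001, 0.0004, 0.0004], [-0.0004, -0.2842, 0.9588, -0.1623], [0.0, 0.0, 0.0, 1.0]]
stud toolxy [0.0995 0.0058 0.1135] (px var row+-1) [0.0988 0.0058 0.1135]
flange rim [0.034  0.0009 0.1435] L [ 0.009  -0.0325  0.1435] R [0.009  0.0344 0.1435]
flange rim [0.035  0.0009 0.1475] L [ 0.0106 -0.0317  0.1475] R [0.0105 0.0337 0.1475]
flange rim [0.0362 0.0009 0.152 ] L [ 0.0123 -0.0309  0.152 ] R [0.0123 0.0328 0.152 ]
circ 283.8 89.8 28.1
circ 288.9 90.8 20.9
circ 279.9 93.4 23.3
circ 281.4 85.1 23.3
circ 287.6 85.9 22.7
```

```bash
python3 -m handwheel '[[[0,0.08,0.005,0,0],[0,0.16,0.01,0,0],[0,0.248,0.013,0,0],[0,0.248,0.013,0,0],[0,0.248,0.013,0,0],[0,0.248,0.013,0,0],[0,0.248,0.013,0,0],[0,0.248,0.013,0.05,0],[0,0.248,0.013,0.08,0],[0,0.248,0.013,0.09,0],[0,0.248,0.013,0.09,0],[0,0.248,0.013,0.09,0]]]'
python3 look.py u1 stud_top=.1135 nut_mid=.13
python3 -m handwheel '[[[0,0,0,0.008,0],[0,0,0,0.014,0],[0,0,0,0.02,0],[0,0,0,0.02,0],[0,0,0,0.02,0],[0,0,0,0.02,0]]]'
```

```text
time: 19.02
tcp_pos: [0.5636, 0.0467, 0.1227]
orientation: [0.687, 0.726, 0.0, 0.0]
contact_force: [-0.1, 0.2, -4.3]
gripper_width: 0.0521
tcp [0.5636 0.0467 0.1227] toolx [-0.055  0.998 -0.   ] tooly [0.998 0.055 0.   ] q6 -0.17 K 
stud_top 0.74 [297.9 257.3] [0.5769 0.0477 0.1135]
stud_top 0.57 [279.  252.8] [0.5658 0.05   0.1135]
nut_mid 0.78 [274.3 265.9] [0.5632 0.0495 0.13  ]
time: 19.67
tcp_pos: [0.5632, 0.0476, 0.1145]
orientation: [0.687, 0.727, -0.0, -0.0]
contact_force: [-0.2, -1.0, -5.0]
gripper_width: 0.0515
```

No contact as the ridges enter the bore; continue down gently.

```bash
python3 -m handwheel '[[[0,0,0,0.005,0],[0,0,0,0.01,0],[0,0,0,0.015,0],[0,0,0,0.015,0],[0,0,0,0.015,0]]]'
python3 -m handwheel '[[[0,0,0,0.005,0],[0,0,0,0.01,0],[0,0,0,0.012,0],[0,0,0,0.012,0],[0,0,0,0.012,0]]]'
```

```text
time: 20.08
tcp_pos: [0.5631, 0.0475, 0.1083]
orientation: [0.687, 0.727, -0.0, -0.0]
contact_force: [0.7, 0.1, -4.7]
gripper_width: 0.0518
time: 20.5
tcp_pos: [0.5632, 0.0475, 0.1037]
orientation: [0.687, 0.727, -0.0, -0.0]
contact_force: [-0.6, -0.1, -4.1]
gripper_width: 0.0515
```

```bash
python3 -m handwheel '[[[0.63,0,0,0,0],[0.63,0,0,0,0],[0.63,0,0,0,0],[0.63,0,0,0,0],[0.63,0,0,0,0],[0.63,0,0,0,0]]]'
python3 look.py u2 nut_mid=.11 nut_thread=.1
python3 -m handwheel '[[[0.63,0,0,0,-0.06],[0.63,0,0,0,-0.12],[0.63,0,0,0,-0.18],[0.63,0,0,0,-0.24],[0.63,0,0,0,-0.3],[0.63,0,0,0,-0.3]]]'
python3 look.py u3 nut_mid=.11 nut_thread=.1
```

```text
time: 21.0
tcp_pos: [0.5635, 0.0476, 0.104]
orientation: [0.687, 0.727, 0.0, 0.0]
contact_force: [1.3, 0.5, -0.3]
gripper_width: 0.0549
tcp [0.5635 0.0476 0.104 ] toolx [-0.056  0.998 -0.   ] tooly [0.998 0.056 0.001] q6 -0.17 K 
nut_mid 0.95 [274.5 266.4] [0.5632 0.0494 0.11  ]
nut_thread 0.55 [258.6 239.5] [0.5538 0.0604 0.1   ]
time: 21.65
tcp_pos: [0.5635, 0.0475, 0.1039]
orientation: [0.498, 0.867, 0.0, 0.0]
contact_force: [-0.1, 0.4, 0.1]
gripper_width: 0.055
tcp [0.5635 0.0475 0.1039] toolx [-0.505  0.863 -0.   ] tooly [0.863 0.505 0.   ] q6 -0.64 K 
nut_mid 0.82 [273.8 269.2] [0.5632 0.0473 0.11  ]
nut_thread 0.72 [264.6 237.3] [0.5516 0.0573 0.1   ]
```

Weight moved onto the stud (force went from -4 to 0 N). I add a height check from the fixed cameras and keep turning counter-clockwise.

```bash
cat > ht.py <<'E'
from h import *
a=np.array([.5638,.0478,0]);o=[]
for n in("scene","side")*2:
    c=robot.capture(n);V=np.array(c["view"]);K=np.array(c["intrinsics"])
    best=None
    for m in robot.mark_of("nut_mid",c):
        p=px(m["point"]);q,d=proj_ray(c,p);A=np.stack([d,[0,0,-1]],1)
        t=np.linalg.lstsq(A,a-q,rcond=None)[0];e=np.linalg.norm(A@t-(a-q))
        if e<.02 and .07<t[1]<.14: best=(n,round(m["conf"],2),"z",round(t[1],4),"off",round(e,4));break
    print(best)
E
python3 ht.py
python3 -m handwheel '[[[0.63,0,0,0,-0.04],[0.63,0,0,0,-0.08],[0.63,0,0,0,-0.12],[0.63,0,0,0,-0.16],[0.63,0,0,0,-0.2],[0.63,0,0,0,-0.24],[0.63,0,0,0,-0.28],[0.63,0,0,0,-0.32],[0.63,0,0,0,-0.36],[0.63,0,0,0,-0.36]]]'
python3 ht.py
python3 -m handwheel '[[[0.63,0,0,0,-0.06],[0.63,0,0,0,-0.12],[0.63,0,0,0,-0.16],[0.63,0,0,0,-0.2],[0.63,0,0,0,-0.2],[0.63,0,0,0,-0.2],[0.63,0,0,0,-0.2],[0.63,0,0,0,-0.2]]]'
python3 ht.py;python3 look.py u4 nut_mid=.105 nut_thread=.095
```

```text
('scene', 0.88, 'z', np.float64(0.1206), 'off', np.float64(0.004))
('side', 0.57, 'z', np.float64(0.1097), 'off', np.float64(0.0036))
('scene', 0.58, 'z', np.float64(0.123), 'off', np.float64(0.0029))
('side', 0.7, 'z', np.float64(0.1043), 'off', np.float64(0.003))
time: 23.03
tcp_pos: [0.5632, 0.0475, 0.1039]
orientation: [0.236, 0.972, -0.0, -0.0]
contact_force: [0.9, -0.1, 0.3]
gripper_width: 0.0548
('scene', 0.88, 'z', np.float64(0.11), 'off', np.float64(0.0067))
('side', 0.65, 'z', np.float64(0.1194), 'off', np.float64(0.0048))
('scene', 0.73, 'z', np.float64(0.1153), 'off', np.float64(0.0054))
('side', 0.88, 'z', np.float64(0.1226), 'off', np.float64(0.0049))
time: 24.1
tcp_pos: [0.5632, 0.0475, 0.1037]
orientation: [0.082, 0.997, -0.0, -0.0]
contact_force: [0.0, -0.3, 1.3]
gripper_width: 0.055
('scene', 0.67, 'z', np.float64(0.1142), 'off', np.float64(0.0024))
('side', 0.83, 'z', np.float64(0.1014), 'off', np.float64(0.0012))
('scene', 0.56, 'z', np.float64(0.1158), 'off', np.float64(0.0068))
('side', 0.64, 'z', np.float64(0.1071), 'off', np.float64(0.0021))
tcp [0.5632 0.0475 0.1037] toolx [-0.987  0.163  0.   ] tooly [ 0.163  0.987 -0.   ] q6 -1.52 K 
nut_mid 0.93 [ 17.3 157.6] [ 0.4723 -0.1018  0.105 ]
nut_mid 0.77 [271.6 264. ] [0.5629 0.0461 0.105 ]
nut_thread 0.9 [265.3 235.6] [0.5497 0.0446 0.095 ]
nut_thread 0.79 [ 34.7 145.6] [ 0.468  -0.0927  0.095 ]
```

Run:
```python
from h import *
c=robot.capture("wrist");M=np.array(c["mount"]);K=np.array(c["intrinsics"]);Mi=np.linalg.inv(M)
def pr(P):
    p=Mi[:3,:3]@P+Mi[:3,3];r=np.arctan2(np.hypot(p[0],p[1]),p[2]);u=p[:2]/np.hypot(p[0],p[1]);return K[:2,2]+u*r*K[0,0]
T=.1037
for z in(.1125,.1104,.106): print(z,"mid",pr(np.array([0,0,T-z])).round(1),"top",pr(np.array([0,0,T-z-.024])).round(1),"flange rim",pr(np.array([.034,0,T-(z-.022)])).round(1),"topedge vertex",pr(np.array([.0295,0,T-z-.022])).round(1))
# measured: flange front rim = edge scan down column 274 in saved pics
for n in("u2","u3","u4"):
    g=cv2.GaussianBlur(cv2.cvtColor(cv2.imread(f"pics/{n}.png"),cv2.COLOR_BGR2GRAY),(3,3),0)
    print(n,g[170:262,266:286].mean(1).round(0).astype(int).tolist())
rows=[]
for _ in range(4):
    c=robot.capture("wrist");m=robot.mark_of("nut_mid",c);rows+= [px(k["point"]).round(1).tolist() for k in m if abs(px(k["point"])[0]-275)<15 and k["conf"]>.4]
    b=robot.spot_in("nut_mid",c);print([np.round(np.array(k["bbox"])*[560,420,560,420]).tolist() for k in b if abs((k["bbox"][0]+k["bbox"][2])*280-275)<20])
print(rows)
```

```text
0.1125 mid [274.1 270.3] top [273.9 293.6] flange rim [274.2 197.2] topedge vertex [273.8 232.2]
0.1104 mid [274.2 268.5] top [273.9 291.3] flange rim [274.3 196.3] topedge vertex [273.8 230.5]
0.106 mid [274.2 264.9] top [274.  286.7] flange rim [274.3 194.5] topedge vertex [273.9 227.2]
u2 [94, 94, 95, 96, 96, 96, 96, 96, 95, 86, 73, 71, 82, 90, 92, 93, 95, 96, 98, 100, 101, 98, 96, 108, 123, 123, 118, 121, 145, 181, 198, 200, 200, 199, 200, 199, 196, 188, 175, 159, 142, 125, 113, 108, 107, 108, 108, 108, 108, 108, 108, 108, 108, 108, 108, 108, 108, 108, 111, 118, 130, 142, 154, 164, 170, 173, 173, 173, 173, 179, 190, 199, 201, 201, 201, 201, 201, 201, 198, 179, 144, 119, 112, 107, 93, 73, 67, 94, 141, 176, 190, 194]
u3 [101, 101, 101, 101, 100, 100, 100, 100, 99, 89, 73, 73, 87, 98, 105, 110, 115, 124, 136, 148, 161, 175, 188, 199, 207, 202, 178, 143, 128, 153, 189, 203, 203, 203, 204, 204, 204, 203, 195, 180, 164, 149, 137, 125, 114, 108, 106, 106, 107, 107, 107, 107, 107, 107, 107, 107, 107, 106, 105, 106, 113, 124, 134, 142, 148, 154, 158, 162, 164, 168, 181, 199, 208, 209, 208, 205, 195, 176, 151, 131, 120, 118, 119, 118, 111, 95, 74, 64, 74, 94, 108, 113]
u4 [249, 249, 250, 250, 250, 250, 249, 250, 250, 250, 250, 249, 248, 247, 247, 247, 247, 247, 247, 247, 246, 243, 236, 219, 195, 170, 142, 125, 145, 186, 205, 205, 199, 185, 165, 145, 129, 122, 118, 113, 109, 105, 102, 101, 100, 100, 100, 100, 99, 100, 100, 100, 99, 99, 100, 100, 100, 100, 101, 105, 108, 109, 111, 113, 114, 115, 116, 118, 121, 124, 125, 125, 125, 125, 125, 125, 125, 125, 125, 125, 125, 121, 109, 87, 68, 69, 93, 125, 145, 152, 153, 152]
[[218.0, 193.0, 333.0, 334.0], [156.0, 49.0, 371.0, 338.0], [198.0, 103.0, 331.0, 342.0]]
[[219.0, 198.0, 334.0, 332.0]]
[[218.0, 196.0, 333.0, 333.0]]
[[218.0, 194.0, 336.0, 332.0]]
[[273.2, 263.2], [273.6, 262.5], [275.0, 264.7], [275.8, 263.7]]
```

```bash
python3 -m handwheel '[[[0.63,0,0,0,-0.05],[0.63,0,0,0,-0.1],[0.63,0,0,0,-0.1],[0.63,0,0,0,-0.1],[0.63,0,0,0,-0.1]]]'
cat > row.py <<'E'
from h import *
import sys
rows=[]
for _ in range(4):
    c=robot.capture("wrist");rows+=[px(k["point"]) for k in robot.mark_of("nut_mid",c) if abs(px(k["point"])[0]-275)<15 and k["conf"]>.4 and px(k["point"])[1]>230]
g=cv2.GaussianBlur(cv2.cvtColor(c["image"],cv2.COLOR_BGR2GRAY),(3,3),0)[240:290,266:286].mean(1)
s=robot.read_state();x=R.from_quat(s["orientation"]).as_matrix()[:,0]
M=np.array(c["mount"]);K=np.array(c["intrinsics"]);Mi=np.linalg.inv(M);T=s["tcp_pos"][2]
def pr(z):
    p=Mi[:3,:3]@[0,0,T-z]+Mi[:3,3];r=np.arctan2(np.hypot(p[0],p[1]),p[2]);return K[1,2]+p[1]/np.hypot(p[0],p[1])*r*K[0,0]
zz=np.linspace(.09,.12,301);r=np.mean(rows,0)
print("tcp",np.round(s["tcp_pos"],4),"yaw",np.degrees(np.arctan2(x[1],x[0])).round(1),"q6",round(s["q"][5],2),"mid",r.round(1),len(rows),"z~",zz[np.argmin(abs(np.array([pr(z) for z in zz])-r[1]))].round(4),"bore",240+np.argmin(g),"F",np.round(s["contact_force"],1),"T",np.round(s["wrist_torque"],2))
E
python3 row.py
```

```text
time: 25.72
tcp_pos: [0.5634, 0.0477, 0.1038]
orientation: [0.004, 1.0, 0.0, 0.0]
contact_force: [-0.7, 0.5, -0.3]
gripper_width: 0.0548
tcp [0.5633 0.0476 0.1037] yaw 179.6 q6 -1.68 mid [272.1 258.2] 5 z~ 0.0976 bore 288 F [0.3 0.1 0.3] T [ 0.11 -0.06 -0.02]
```

The nut reads clearly lower than before, so the thread has dropped in. Now run it down clockwise, watching torque.

```bash
python3 -m handwheel '[[[0.63,0,0,0,0.07],[0.63,0,0,0.002,0.14],[0.63,0,0,0.004,0.21],[0.63,0,0,0.006,0.28],[0.63,0,0,0.008,0.35],[0.63,0,0,0.01,0.42],[0.63,0,0,0.012,0.49],[0.63,0,0,0.014,0.56],[0.63,0,0,0.014,0.63],[0.63,0,0,0.014,0.7],[0.63,0,0,0.014,0.77],[0.63,0,0,0.014,0.84]]]'
python3 row.py
python3 -m handwheel '[[[0.63,0,0,0,0.07],[0.63,0,0,0,0.14],[0.63,0,0,0,0.21],[0.63,0,0,0,0.28],[0.63,0,0,0,0.35],[0.63,0,0,0,0.42],[0.63,0,0,0,0.49],[0.63,0,0,0,0.56],[0.63,0,0,0,0.63],[0.63,0,0,0,0.7],[0.63,0,0,0,0.77],[0.63,0,0,0,0.8]]]'
python3 row.py
```

```text
time: 27.12
tcp_pos: [0.5632, 0.0475, 0.0981]
orientation: [0.618, 0.786, -0.0, -0.0]
contact_force: [-0.0, -0.1, 0.1]
gripper_width: 0.0549
tcp [0.5633 0.0475 0.0982] yaw 104.1 q6 -0.36 mid [273.6 268.9] 4 z~ 0.1036 bore 287 F [0.1 0.2 0.2] T [ 0.01 -0.07 -0.04]
time: 28.52
tcp_pos: [0.5632, 0.0475, 0.0981]
orientation: [0.962, 0.274, -0.0, -0.0]
contact_force: [-0.6, 0.1, -0.3]
gripper_width: 0.0547
tcp [0.5633 0.0475 0.0982] yaw 32.1 q6 0.9 mid [276.2 268.5] 5 z~ 0.1028 bore 287 F [-0.3  0.1 -0.2] T [ 0.06  0.04 -0.01]
```

```bash
python3 -m handwheel '[[[0.63,0,0,0,0.06],[0.63,0,0,0,0.12],[0.63,0,0,0,0.18],[0.63,0,0,0,0.24],[0.63,0,0,0,0.3],[0.63,0,0,0,0.36],[0.63,0,0,0,0.42],[0.63,0,0,0,0.46]]]'
python3 row.py
python3 -m handwheel '[[[0.63,0,0,0,0.04],[0.63,0,0,0,0.08],[0.63,0,0,0,0.1]]]'
python3 row.py
python3 -m handwheel '[[[0.63,0,0,0,0.03],[0.63,0,0,0,0.06],[0.63,0,0,0,0.06]]]'
python3 row.py
```

```text
time: 29.58
tcp_pos: [0.5632, 0.0475, 0.0981]
orientation: [0.997, -0.083, -0.0, 0.0]
contact_force: [0.0, 0.6, -0.8]
gripper_width: 0.0548
tcp [0.5632 0.0476 0.0982] yaw -9.3 q6 1.62 mid [274.6 264.1] 4 z~ 0.0983 bore 288 F [-0.3 -0.8 -0.5] T [0.1  0.15 0.01]
time: 30.23
tcp_pos: [0.5633, 0.0475, 0.0981]
orientation: [0.987, -0.161, 0.0, 0.0]
contact_force: [0.2, -0.3, 0.2]
gripper_width: 0.0545
tcp [0.5632 0.0475 0.0981] yaw -18.3 q6 1.78 mid [273.4 263.7] 4 z~ 0.0981 bore 288 F [-1.2 -0.5  0.1] T [ 0.04  0.1  -0.03]
time: 30.88
tcp_pos: [0.5633, 0.0475, 0.0982]
orientation: [0.979, -0.206, 0.0, 0.0]
contact_force: [-0.6, -0.1, -0.8]
gripper_width: 0.0552
tcp [0.5633 0.0475 0.0982] yaw -23.7 q6 1.87 mid [273.7 262.2] 4 z~ 0.0963 bore 288 F [0.3 0.6 0.3] T [-0.05  0.16 -0.03]
```

```bash
for i in 1 2; do :; done
python3 -m handwheel '[[[0.63,0,0,0,0.04],[0.63,0,0,0,0.08],[0.63,0,0,0,0.1],[0.63,0,0,0,0.1]]]'
python3 row.py
python3 -m handwheel '[[[0.63,0,0,0,0.04],[0.63,0,0,0,0.08],[0.63,0,0,0,0.1],[0.63,0,0,0,0.1]]]'
python3 row.py
```

```text
time: 31.62
tcp_pos: [0.5633, 0.0476, 0.0982]
orientation: [0.959, -0.282, 0.0, -0.0]
contact_force: [-0.8, 0.4, 0.1]
gripper_width: 0.0547
tcp [0.5632 0.0476 0.0982] yaw -32.8 q6 2.03 mid [275.2 261.6] 3 z~ 0.0958 bore 288 F [ 0.2 -0.6  0.2] T [ 0.13  0.09 -0.01]
time: 32.35
tcp_pos: [0.5633, 0.0475, 0.0981]
orientation: [0.934, -0.357, 0.0, 0.0]
contact_force: [0.1, 0.1, 0.1]
gripper_width: 0.0546
tcp [0.5632 0.0476 0.0982] yaw -41.8 q6 2.19 mid [274.3 261.8] 3 z~ 0.0964 bore 288 F [-0.3 -0.4  0.4] T [ 0.05  0.03 -0.04]
```

No torque felt yet. Grip firmly to align, then turn with a firm hold and read the torque.

```bash
python3 -m handwheel '[[[0,0,0,0,0],[0,0,0,0,0],[0,0,0,0,0],[0,0,0,0,0],[0,0,0,0,0]]]'
python3 row.py
python3 -m handwheel '[[[0,0,0,0,0.03],[0,0,0,0,0.06],[0,0,0,0,0.06],[0,0,0,0,0.06]]]'
python3 row.py
```

```text
time: 33.17
tcp_pos: [0.5632, 0.0476, 0.0981]
orientation: [0.934, -0.356, -0.0, 0.0]
contact_force: [-0.2, 0.4, 0.2]
gripper_width: 0.0538
tcp [0.5632 0.0475 0.0982] yaw -41.8 q6 2.19 mid [274.7 261.8] 4 z~ 0.0963 bore 288 F [-0.   0.  -0.1] T [0.08 0.19 0.1 ]
time: 33.9
tcp_pos: [0.5633, 0.0476, 0.0981]
orientation: [0.917, -0.4, 0.0, -0.0]
contact_force: [-0.2, 0.1, -0.1]
gripper_width: 0.0539
tcp [0.5633 0.0476 0.0981] yaw -47.2 q6 2.28 mid [274.2 262.8] 4 z~ 0.0978 bore 288 F [ 0.3 -0.4  0.8] T [ 0.12  0.13 -0.01]
```

Closing stalled at 53.8 mm instead of 51.7, without torque, which is ambiguous. I open, rise, and probe the nut's top height with the fingertips.

```bash
python3 -m handwheel '[[[0.8,0,0,0,0],[0.8,0,0,0,0],[0.8,0,0,0,0],[0.8,0,0,-0.05,0],[0.8,0,0,-0.13,0],[0.8,0,0,-0.2,0],[0.8,0,0,-0.2,0],[0.8,0,0,-0.2,0]]]'
for i in 1 2 3; do python3 look.py x$i nut_mid=.1 nut_thread=.09 strap_nose=.069 | cut -c1-110; done
python3 - <<'E'
from h import *
K=None
c=robot.capture("wrist");s=robot.read_state()
for n in("nut_mid",): print([np.round(np.array(k["bbox"])*[560,420,560,420]).tolist()+[round(k["conf"],2)] for k in robot.spot_in(n,c)])
g=cv2.cvtColor(c["image"],cv2.COLOR_BGR2GRAY)
l=cv2.createLineSegmentDetector().detect(cv2.resize(g[150:300,200:350],None,fx=3,fy=3,interpolation=2))[0][:,0]/3+[200,150,200,150]
M=wonz
for a,b,d,e in l:
    if np.hypot(d-a,e-b)>9:
        p,q=wonz(c,(a,b),.122,s),wonz(c,(d,e),.122,s)
        v=q-p;print(np.round([a,b,d,e]).astype(int),"len mm",round(1e3*np.linalg.norm(v)),"dir",round(np.degrees(np.arctan2(v[1],v[0]))%60,1))
E
```

```text
time: 34.97
tcp_pos: [0.5645, 0.0474, 0.18]
orientation: [0.917, -0.4, 0.002, -0.001]
contact_force: [-0.3, 0.7, -0.4]
gripper_width: 0.07
tcp [0.5645 0.0474 0.18  ] toolx [ 0.68  -0.733  0.003] tooly [-0.733 -0.68  -0.003] q6 2.28 K 
nut_mid 0.93 [276.9 222. ] [0.5629 0.0492 0.1   ]
nut_mid 0.7 [551.2 134.1] [ 0.4266 -0.1962  0.1   ]
nut_mid 0.64 [479.7 113.1] [ 0.5023 -0.1366  0.1   ]
nut_thread 0.97 [267.4 201.9] [0.5778 0.0443 0.09  ]
nut_thread 0.97 [469.7 126. ] [ 0.4968 -0.1255  0.09  ]
nut_thread 0.93 [545.  139.1] [ 0.4216 -0.1928  0.09  ]
strap_nose 0.57 [196.7 147.1] [0.6519 0.0541 0.069 ]
tcp [0.5621 0.0476 0.1767] toolx [ 0.68  -0.733 -0.002] tooly [-0.733 -0.68   0.002] q6 2.28 K 
nut_mid 0.89 [481.1 111.2] [ 0.5008 -0.1371  0.1   ]
nut_mid 0.81 [271.9 219.3] [0.565  0.0497 0.1   ]
nut_mid 0.71 [272.1 215.1] [0.5671 0.0471 0.1   ]
nut_thread 0.81 [260.4 201.3] [0.5796 0.0473 0.09  ]
nut_thread 0.66 [471.2 123.3] [ 0.4956 -0.1267  0.09  ]
nut_thread 0.58 [555.6  12.3] [ 0.4993 -0.3064  0.09  ]
strap_nose 0.84 [194.4 144.9] [0.6509 0.0535 0.069 ]
tcp [0.5627 0.0476 0.1772
[... 1909 characters left out ...]
 8 dir 9.3
[258 240 265 247] len mm 7 dir 57.1
[262 207 274 205] len mm 9 dir 56.8
[286 210 278 208] len mm 6 dir 25.3
[253 215 264 207] len mm 9 dir 20.8
[253 242 250 229] len mm 10 dir 26.1
[268 210 260 216] len mm 7 dir 21.0
[247 183 255 177] len mm 7 dir 18.0
[281 251 272 251] len mm 7 dir 42.7
[305 193 310 204] len mm 9 dir 35.4
[240 192 247 183] len mm 8 dir 34.3
[349 219 335 206] len mm 15 dir 2.1
[263 248 256 241] len mm 7 dir 57.1
[235 207 240 192] len mm 11 dir 52.4
[272 179 305 193] len mm 25 dir 20.1
[261 197 250 205] len mm 10 dir 18.4
[243 200 269 180] len mm 23 dir 20.1
[303 253 295 259] len mm 7 dir 20.0
[254 277 262 269] len mm 9 dir 30.3
[298 201 283 195] len mm 12 dir 19.6
```

Nut now at yaw ≈ -10° by its hex edges (and thread mark). Probing the top: 124 mm if home, about 129.5 mm otherwise.

```bash
python3 -m handwheel '[[[0.4,0,0,0,0],[0.4,0,0,0.05,0],[0.4,0,0,0.1,0],[0.4,0,0,0.11,0],[0.4,0,0,0.11,0],[0.4,0,0,0.115,0],[0.4,0,0,0.115,0]]]'
python3 -m handwheel '[[[0.4,0,0,0.0025,0],[0.4,0,0,0.0025,0]]]'
python3 -m handwheel '[[[0.4,0,0,0.0025,0],[0.4,0,0,0.0025,0]]]'
python3 -m handwheel '[[[0.4,0,0,0.0025,0],[0.4,0,0,0.0025,0]]]'
```

```text
time: 36.25
tcp_pos: [0.5639, 0.0475, 0.1328]
orientation: [0.916, -0.4, 0.001, -0.0]
contact_force: [-0.1, 0.8, 0.2]
gripper_width: 0.0369
time: 36.42
tcp_pos: [0.5638, 0.0475, 0.1319]
orientation: [0.916, -0.4, 0.001, -0.0]
contact_force: [0.6, 0.2, -0.1]
gripper_width: 0.0352
time: 36.58
tcp_pos: [0.5634, 0.0475, 0.1304]
orientation: [0.916, -0.4, 0.0, -0.0]
contact_force: [0.4, -0.7, -0.1]
gripper_width: 0.0349
time: 36.75
tcp_pos: [0.5632, 0.0476, 0.1291]
orientation: [0.916, -0.4, -0.0, 0.0]
contact_force: [-0.6, 0.1, -0.3]
gripper_width: 0.0345
```

```bash
python3 -m handwheel '[[[0.4,0,0,0.003,0],[0.4,0,0,0.003,0],[0.4,0,0,0.003,0]]]'
python3 -m handwheel '[[[0.4,0,0,0.0025,0],[0.4,0,0,0.0025,0],[0.4,0,0,0.0025,0]]]'
python3 -m handwheel '[[[0.4,0,0,0.0025,0],[0.4,0,0,0.0025,0],[0.4,0,0,0.0025,0]]]'
python3 -m handwheel '[[[0.4,0,0,0.0025,0],[0.4,0,0,0.0025,0],[0.4,0,0,0.0025,0]]]'
```

```text
time: 37.0
tcp_pos: [0.5632, 0.0476, 0.1278]
orientation: [0.916, -0.4, -0.0, 0.0]
contact_force: [0.5, 0.6, 0.2]
gripper_width: 0.0347
time: 37.25
tcp_pos: [0.5632, 0.0476, 0.1269]
orientation: [0.916, -0.4, -0.0, 0.0]
contact_force: [-0.2, 0.6, -0.0]
gripper_width: 0.035
time: 37.5
tcp_pos: [0.5632, 0.0476, 0.1259]
orientation: [0.916, -0.4, -0.0, 0.0]
contact_force: [0.2, 0.1, 0.1]
gripper_width: 0.0347
time: 37.75
tcp_pos: [0.5632, 0.0475, 0.1249]
orientation: [0.916, -0.4, -0.0, 0.0]
contact_force: [-0.4, 0.7, -0.2]
gripper_width: 0.0349
```

```bash
python3 -m handwheel '[[[0.4,0,0,0.0015,0],[0.4,0,0,0.0015,0],[0.4,0,0,0.0015,0]]]'
python3 -m handwheel '[[[0.4,0,0,0.0015,0],[0.4,0,0,0.0015,0],[0.4,0,0,0.0015,0]]]'
python3 -m handwheel '[[[0.4,0,0,0.0015,0],[0.4,0,0,0.0015,0],[0.4,0,0,0.0015,0]]]'
python3 row.py
```

```text
time: 38.0
tcp_pos: [0.5633, 0.0475, 0.1245]
orientation: [0.916, -0.4, 0.0, -0.0]
contact_force: [-0.3, 1.0, 0.5]
gripper_width: 0.0347
time: 38.25
tcp_pos: [0.5633, 0.0475, 0.1244]
orientation: [0.917, -0.4, 0.0, -0.0]
contact_force: [-1.3, 0.4, 4.8]
gripper_width: 0.0347
time: 38.5
tcp_pos: [0.5633, 0.0475, 0.1244]
orientation: [0.917, -0.4, 0.0, -0.0]
contact_force: [-1.3, 0.5, 9.3]
gripper_width: 0.035
tcp [0.5634 0.0475 0.1244] yaw -47.2 q6 2.28 mid [273.1 244.8] 4 z~ 0.0978 bore 287 F [-2.   0.3  8.6] T [ 0.09  0.51 -0.01]
```

Top contact at 124.4 mm, so nut_mid ≈ 100.4 mm, home or nearly. I regrip square on the flats and tighten while watching torque.

```bash
python3 -m handwheel '[[[0.4,0,0,-0.02,0],[0.8,0,0,-0.04,-0.08],[0.8,0,0,-0.04,-0.16],[0.8,0,0,-0.04,-0.24],[0.8,0,0,-0.04,-0.32],[0.8,0,0,-0.04,-0.4],[0.8,0,0,-0.04,-0.48],[0.8,0,0,-0.04,-0.56],[0.8,0,0,-0.04,-0.64],[0.8,0,0,-0.04,-0.72],[0.8,0,0,-0.04,-0.747],[0.8,0,0,-0.04,-0.747]]]'
python3 -m handwheel '[[[0.8,0,0,0.04,0],[0.8,0,0,0.08,0],[0.8,0,0,0.105,0],[0.8,0,0,0.112,0],[0.8,0,0,0.112,0],[0,0,0,0.112,0],[0,0,0,0.112,0],[0,0,0,0.112,0],[0,0,0,0.112,0],[0,0,0,0.112,0]]]'
python3 row.py
python3 -m handwheel '[[[0,0,0,0,0.05],[0,0,0,0,0.1],[0,0,0,0,0.1]]]'
python3 row.py
```

```text
time: 39.9
tcp_pos: [0.5633, 0.0476, 0.1392]
orientation: [0.985, 0.175, 0.0, 0.0]
contact_force: [-0.7, 0.4, -0.3]
gripper_width: 0.0697
time: 40.73
tcp_pos: [0.5637, 0.0476, 0.095]
orientation: [0.985, 0.174, 0.001, 0.0]
contact_force: [-0.1, -0.5, 2.2]
gripper_width: 0.052
tcp [0.5637 0.0476 0.095 ] yaw 20.1 q6 1.11 mid [273.8 265.6] 4 z~ 0.0964 bore 287 F [-0.2 -0.4  6.3] T [ 0.2   0.22 -0.01]
time: 41.38
tcp_pos: [0.5639, 0.0474, 0.095]
orientation: [0.995, 0.095, 0.001, 0.0]
contact_force: [-0.1, -0.9, 5.3]
gripper_width: 0.052
tcp [0.5639 0.0474 0.0951] yaw 11.0 q6 1.26 mid [275.7 265.7] 4 z~ 0.0967 bore 288 F [-0.4  0.2  5.3] T [ 0.08  0.16 -0.21]
```

```bash
python3 -m handwheel '[[[0,0,0,0,0.04],[0,0,0,0,0.08],[0,0,0,0,0.1],[0,0,0,0,0.1]]]'
python3 row.py
python3 -m handwheel '[[[0,0,0,0,0.04],[0,0,0,0,0.08],[0,0,0,0,0.1],[0,0,0,0,0.1]]]'
python3 row.py
```

```text
time: 42.12
tcp_pos: [0.564, 0.0473, 0.095]
orientation: [1.0, 0.017, 0.001, 0.0]
contact_force: [-0.3, -0.8, 4.8]
gripper_width: 0.0523
tcp [0.564  0.0473 0.0951] yaw 2.0 q6 1.42 mid [273.4 265.7] 4 z~ 0.097 bore 288 F [-0.7 -0.3  4.7] T [ 0.05  0.17 -0.16]
time: 42.85
tcp_pos: [0.564, 0.0471, 0.095]
orientation: [0.998, -0.058, 0.001, 0.001]
contact_force: [0.4, -1.3, 5.8]
gripper_width: 0.0521
tcp [0.564  0.0471 0.095 ] yaw -6.7 q6 1.58 mid [274.8 265. ] 4 z~ 0.0962 bore 288 F [-0.4 -1.   4.6] T [0.08 0.12 0.81]
```

```bash
python3 -m handwheel '[[[0,0,0,0,0.04],[0,0,0,0,0.08],[0,0,0,0,0.08],[0,0,0,0,0.08]]]'
python3 row.py
```

```text
time: 43.58
tcp_pos: [0.5639, 0.047, 0.0951]
orientation: [0.993, -0.12, 0.001, 0.001]
contact_force: [-0.8, -0.9, 6.7]
gripper_width: 0.0527
tcp [0.5639 0.047  0.0951] yaw -13.8 q6 1.7 mid [275.4 267.7] 5 z~ 0.0999 bore 288 F [-1.1 -0.6  6.3] T [-0.02  0.18  1.29]
```

Torque climbs to 1.3 Nm and the jaws start to spread: the nut is tight. Release, probe the top once more and check strap and doming block.

```bash
python3 -m handwheel '[[[0.8,0,0,0,0],[0.8,0,0,0,0],[0.8,0,0,0,0],[0.8,0,0,-0.05,0],[0.8,0,0,-0.1,0],[0.4,0,0,-0.1,0],[0.4,0,0,-0.1,0],[0.4,0,0,-0.1,0],[0.4,0,0,-0.08,0],[0.4,0,0,-0.076,0],[0.4,0,0,-0.076,0],[0.4,0,0,-0.076,0]]]'
python3 -m handwheel '[[[0.4,0,0,0.0015,0],[0.4,0,0,0.0015,0],[0.4,0,0,0.0015,0]]]'
python3 -m handwheel '[[[0.4,0,0,0.0015,0],[0.4,0,0,0.0015,0],[0.4,0,0,0.0015,0]]]'
python3 -m handwheel '[[[0.4,0,0,0.0015,0],[0.4,0,0,0.0015,0],[0.4,0,0,0.0015,0]]]'
```

```text
time: 44.98
tcp_pos: [0.5635, 0.0475, 0.1244]
orientation: [0.992, -0.123, 0.0, -0.0]
contact_force: [-0.6, -0.6, 5.8]
gripper_width: 0.0366
time: 45.23
tcp_pos: [0.5636, 0.0475, 0.1244]
orientation: [0.992, -0.123, 0.0, -0.0]
contact_force: [-1.1, 0.9, 9.7]
gripper_width: 0.0348
time: 45.48
tcp_pos: [0.5636, 0.0476, 0.1243]
orientation: [0.992, -0.123, 0.0, -0.0]
contact_force: [-0.9, -0.6, 12.6]
gripper_width: 0.0347
time: 45.73
tcp_pos: [0.5637, 0.0476, 0.1243]
orientation: [0.992, -0.123, 0.001, -0.0]
contact_force: [-3.6, 0.7, 16.0]
gripper_width: 0.035
```

```bash
python3 -m handwheel '[[[0.4,0,0,-0.05,0],[0.4,0,0,-0.15,0],[0.4,0,0,-0.25,0],[0.4,0,0,-0.32,0],[0.4,0,0,-0.32,0],[0.4,0,0,-0.32,0],[0.4,0,0,-0.32,0],[0.4,0,0,-0.32,0]]]'
for i in 1 2; do python3 look.py y$i nut_mid=.1 strap_nose=.069 doming_block=.012 fixture=0 | cut -c1-100; done
```

```text
time: 46.4
tcp_pos: [0.5616, 0.0477, 0.2484]
orientation: [0.992, -0.123, -0.003, 0.0]
contact_force: [0.7, 0.1, -0.1]
gripper_width: 0.0348
tcp [0.5616 0.0477 0.2484] toolx [ 0.97  -0.244 -0.005] tooly [-0.244 -0.97   0.001] q6 1.7 K 
nut_mid 0.96 [451.6 210.7] [ 0.5009 -0.1371  0.1   ]
nut_mid 0.9 [494.8 259.9] [ 0.4182 -0.2005  0.1   ]
nut_mid 0.7 [489.7 105.2] [ 0.6081 -0.2048  0.1   ]
strap_nose 0.57 [250.8 109.3] [0.6519 0.0521 0.069 ]
strap_nose 0.4 [247.6 102. ] [0.6602 0.0534 0.069 ]
doming_block 0.77 [251.5 103.1] [0.6612 0.0532 0.012 ]
fixture 0.86 [276.4 175.1] [0.5652 0.0463 0.    ]
fixture 0.44 [276.1 189.2] [0.5474 0.0513 0.    ]
tcp [0.5628 0.0476 0.2498] toolx [ 0.97  -0.244 -0.002] tooly [-0.244 -0.97   0.   ] q6 1.7 K 
nut_mid 0.87 [448.8 212.7] [ 0.5006 -0.1341  0.1   ]
nut_mid 0.81 [488.3 105.4] [ 0.6096 -0.2041  0.1   ]
nut_mid 0.67 [275.  193.3] [0.5671 0.0479 0.1   ]
strap_nose 0.61 [249.8 111.2] [0.6519 0.0535 0.069 ]
doming_block 0.56 [252.3 103.6] [0.6624 0.0524 0.012 ]
fixture 0.87 [277.4 174.7] [0.5671 0.0448 0.    ]
```

```bash
python3 -c "
from rig import robot
print(robot.close_job(), robot.read_state()['time'])"
```

```text
the job is handed in; nothing more can be done
the job is handed in; nothing more can be done
```

The strap is on the fixture and the grey flange nut is run down tight on it. I handed the job in at about 47 s of 72 with the gripper well clear; no verdict was reported.

**What I did:** I gripped the strap across its hole and laid it over the stud. I set the nut on the stud without side contact and backed it off about 80° counter-clockwise until the thread dropped in. I then ran it down clockwise, regripped it and tightened it.

**Last checks that agreed:**
- **Nut tight:** the torque rose to 1.3 Nm at the end. Pressing the fingertips on the nut's top gave 124.4 mm both before and after tightening. That puts nut_mid at about 100.4 mm, with 100 mm being fully home.
- **Strap in place:** strap_nose was found about 88 mm along the fixture's x axis from the stud, as it should be.
- **Doming block:** it was measured within about 3 mm of its first reading, which is as fine as the measurement goes.
- **Other objects:** I felt no contact with any other tool or vessel, but I did not re-measure them at the end.

**Checks that disagreed or were weak:**
- **Height by camera:** nut heights from the fixed cameras were too scattered to use (101–123 mm). The drop into the thread rests on the nut reading lower in the wrist camera, and on the later fingertip measurement.
- **Turn angle:** the nut turned clockwise further than the 0.46 turn I expected. It was already home and slid with little torque before it tightened.
- **Final nut position:** the last camera fix put the nut about 3 mm off the stud's axis, which I took as camera error because the thread centres it.

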